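# Put the bowl grip away in its carousel bin

### The job

Turn the aluminium carousel by its handle post until the bin that already holds a rubber bowl grip is centred on the brass pointer. Then stand the loose rubber bowl grip upright on the floor of that bin beside its partner, and let go with the bin still at the pointer. Leave the yellow jack and the plain aluminium cylinder on the table where they are.

Things in the scene. Friction and masses are not known exactly. Their poses are not given: they have to be found in the camera images.
- base: Fixed base of the carousel. Origin on the table top (z = 0) on the tray's vertical turning axis; x axis horizontal, from the axis towards the brass pointer; z up. The pointer, which does not turn, is a brass post 12 x 22 mm, 61 mm tall, just outside the tray, its middle 188 mm from the axis and its tip 168 mm.
- carousel (a joint): Turn of the round aluminium tray, rad, anticlockwise from above; 0 or 2 pi with the grip's bin at the pointer. Radius 160 mm, floor 26 mm and tops of the 4 mm rim and four dividers 46 mm above the table. One bin holds a rubber grip, the rest short cylinders, brass hooks, discs, all fixed to the tray. It turns either way, no stop within a turn, and stays where left (1.3 N at the post moves it).
- bin_place (a point): Free place in the bin with the rubber grip: a point on its floor, on its centre line, 110 mm from the turning axis; x axis outward, z up; turns with the tray. Dividers are 45 degrees either side of the line, the rim's inner face 156 mm out. The partner grip stands on the line 50 mm from the axis, so fingers that close across the line have most room.
- post_top (a point): Centre of the top face of the handle post: an upright round dark steel post 14 mm in diameter on a divider of the tray, its top 110 mm above the table, the upper 60 mm clear for gripping. It turns with the tray, 95 mm from the turning axis, seen from above 135 degrees anticlockwise of bin_place. The round post can turn between the fingers.
- grip_mid (a point): Loose black rubber bowl grip, standing: a round stem 26 mm in diameter on a foot 40 mm in diameter and 5 mm thick (tapering to the stem at 10 mm), 60 mm tall in all, 50 to 100 g, firm. The point is on its axis, 30 mm above its underside; z along the axis, up.
- setting_center (a point): Bystander: plain aluminium cylinder 26 mm in diameter and 60 mm tall, without a foot, standing on the table. Its centre.
- jack_center (a point): Bystander: yellow plastic jack, a ball 64 mm in diameter, resting in a low rubber ring. Its centre.
Not all that is in view belongs to the job. There is more than one size of the part that bears grip_mid; the job needs the smallest.

How it is judged (in metres and radians):
On the way:
1. the grip's bin is turned to the brass pointer and left there, with the loose grip not yet in it (x of bin_place in the frame of base above 0.1065 m and y of bin_place in the frame of base between -0.022 and 0.022 m and horizontal distance between grip_mid and bin_place above 0.12 m), for 0.3 s.
At the end, for the whole second after the job is handed in: The bin with the partner grip is centred on the pointer (within about 11 degrees), and the loose grip stands upright (within 11 degrees) on that bin's floor, anywhere within the bin (its middle at most 85 mm from bin_place across the floor, 22 to 38 mm above it) (x of bin_place in the frame of base above 0.1065 m and y of bin_place in the frame of base between -0.022 and 0.022 m and horizontal distance between grip_mid and bin_place below 0.085 m and z of grip_mid in the frame of bin_place between 0.022 and 0.038 m and angle between grip_mid's own z axis and vertical below 0.2 rad); the robot touches nothing.
It fails at once if the yellow jack is moved more than 20 mm (distance of jack_center from where it was at the start of the episode above 0.02 m).
It fails at once if the plain aluminium cylinder is moved more than 20 mm (distance of setting_center from where it was at the start of the episode above 0.02 m).
It also fails if it takes over 64 s, if anything falls off the work surface, if the arm or the gripper's body presses on something with over 40 N, if the wrist force passes 120 N, or if a joint passes its speed limit or range.

### The arm

A 6-joint arm with a two-finger parallel gripper is mounted at the origin on the work surface. World frame = base frame: x ahead of the robot, y to its left, z up, the work surface at z = 0. Lengths are in mm, angles in rad, forces in N, time in s.
With the tool pointing down it reaches from about 350 to 775 mm from the base axis. Payload 7.3 kg.
Tool frame: the origin (TCP) lies midway between the tips of the shut fingers; the grasp point (between the pads) lies 19 mm behind it; z points along the fingers, y is the direction in which the jaws open and shut (so a half turn about z gives the same grasp; the last joint's range is limited). The gripper opens to 92 mm and grips with 3 to 60 N. Pads are 19 mm wide; open, the fingers measure 130 mm over their backs; the gripper's body (75 mm by 190 mm) begins 47 mm behind the grasp point.
Start: joints at [-1.397, 0.342, 1.524, -0, 1.275, -0.146], TCP at [165.07, -498.394, 226.741] pointing down, gripper open.
Joint ranges: [-2.53, 2.53], [-0.77, 2.02], [0.04, 2.7], [-1, 4.14], [0.28, 2.66], [-3.11, 3.11]. Speed limits (rad/s): [2.57, 2.57, 3.14, 3.14, 3.14, 3.14].

### API

Orientations are given as [roll, pitch, yaw] about the fixed x, y, z axes, in that order (R = Rz(yaw) Ry(pitch) Rx(roll)).
In Python, from plant import sensors, imaging, ticket gives the robot as it stands. The module is installed in compiled form; this text tells all that it offers.
- The arm moves only by the tool arm_command, never from a script. Its argument "increments" is one flat list of numbers, 5 for each row, row after row: the closure, from 0 (fully open) to 1 (shut), then the shift along the tool's x, y, z in mm, then the turn about the tool's z in degrees. In form: [hand, dx, dy, dz, spin, hand, dx, dy, dz, spin, ...]. A call has 1 to 20 rows; each row is the pose to reach, as a shift and turn from the pose commanded when the call began, along the tool's axes at that moment; what a row does not reach only later rows make up. A row lasts 1/8 s, in which the tool goes at most 62.5 mm and 10.7 degrees, less where a joint would pass 70% of its speed; a pose out of reach is approached as far as the arm can. A call with a gripper value outside its range is refused whole. The fingers move at their own pace and stop on an object; the grip force is fixed at half the most. Time passes only in rows, so rows that repeat a pose let the fingers close. It gives the time, the measured TCP pose, the force and the opening at its end, in the units of the state.
- sensors.get_obs(): the state, without advancing time (a new reading comes with each control period).
- imaging.capture(name): name is "scene" or "top" or "wrist"; returns the picture (420x560x3 uint8, blue, green, red); there is no depth.
- imaging.calibration(name): a dict with "fx", "fy", "cx", "cy" (pixels), "world_to_cam" (4x4, takes a point from world to camera coordinates); the wrist camera has in their place "hand_eye" (4x4, takes a point from camera to tool coordinates, whose origin is the TCP and whose axes are the flange's). Camera axes: x right, y down, z forward; pixel columns grow to the right and rows downward; lengths in mm; the calibration is good to about 2 mm. A picture is of the moment at which its call begins: read the wrist's pose just before it. calibration takes no time and is no camera call.
- ticket.close_job(): hands the job in, once; it reports no verdict.
The state is a dict: "time": time; "joint_positions": joint angles; "dq": joint speeds; "tau": joint torques, N m; "tool_pos": TCP position; "tcp_rot": TCP orientation; "contact_force": force on the tool from outside, world axes, zero at the start; "moment": the same for the moment, N m; "grip_width": finger opening in mm.
Only numpy, scipy, OpenCV 4.12 (cv2) and the standard library are available. Lean on these libraries where they do the work, as an engineer would, in place of code of your own. Each camera call takes 0.05 s, during which the arm holds its last target. There are 200 camera calls.

## Working session

There is one attempt and no reset: what is moved stays moved. The work goes in short steps, Python scripts to look and compute and a tool call to move; the robot and the scene stay as the last step left them, time stands still between calls to the robot, and variables do not carry over. Pictures are saved under pics/ and viewed, about 8 in all and at most 12, crops included, and the job is handed in when it is done.

Besides the shell and the picture viewer there is one more tool, called in YAML: its name, and indented under it one key for each argument. arm_command: Moves the arm, as the interface text tells. Its arguments: {"type":"object","properties":{"increments":{"type":"array","items":{"type":"number"}}},"required":["increments"]}

```bash
mkdir -p pics
python3 - <<'E'
from plant import sensors, imaging
import cv2,numpy as np
o=sensors.get_obs();print({k:np.round(v,3) for k,v in o.items()})
for n in("scene","top","wrist"):
    cv2.imwrite(f"pics/{n}0.png",imaging.capture(n));c=imaging.calibration(n);print(n,{k:np.round(v,4).tolist() for k,v in c.items()})
E
```

```text
{'time': np.float64(0.0), 'joint_positions': array([-1.397,  0.343,  1.525,  0.   ,  1.275, -0.146]), 'dq': array([-0.002,  0.001,  0.001, -0.   , -0.001, -0.   ]), 'tau': array([  0.   , -43.124, -24.422,   0.072,   0.056,  -0.   ]), 'tool_pos': array([ 165.002, -497.965,  226.035]), 'tcp_rot': array([-3.14, -0.  ,  0.32]), 'contact_force': array([ 1.005,  0.237, -0.539]), 'moment': array([-0.009,  0.025,  0.025]), 'grip_width': np.float64(92.234)}
scene {'fx': 522.2835, 'fy': 522.2835, 'cx': 284.3742, 'cy': 209.1568, 'world_to_cam': [[-0.7586, 0.6515, 0.0079, 518.9356], [0.5486, 0.6453, -0.5316, -151.4461], [-0.3515, -0.3989, -0.847, 1244.8922], [0.0, 0.0, 0.0, 1.0]]}
top {'fx': 404.7834, 'fy': 404.7834, 'cx': 274.7746, 'cy': 207.31, 'world_to_cam': [[0.0224, -0.9997, -0.0068, -176.319], [-0.9816, -0.0207, -0.1899, 546.6323], [0.1897, 0.0109, -0.9818, 973.0819], [0.0, 0.0, 0.0, 1.0]]}
wrist {'fx': 317.7412, 'fy': 317.7412, 'cx': 277.419, 'cy': 208.6463, 'hand_eye': [[-0.001, -0.9685, -0.2491, 67.2924], [1.0, -0.0009, -0.0003, 0.3385], [0.0001, -0.2491, 0.9685, -158.2973], [0.0, 0.0, 0.0, 1.0]]}
```

View pics/top0.png

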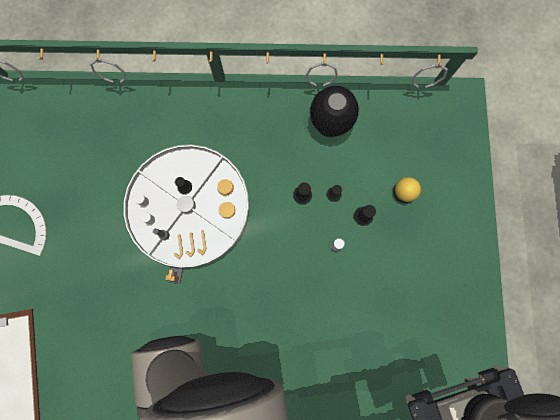

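View pics/scene0.png

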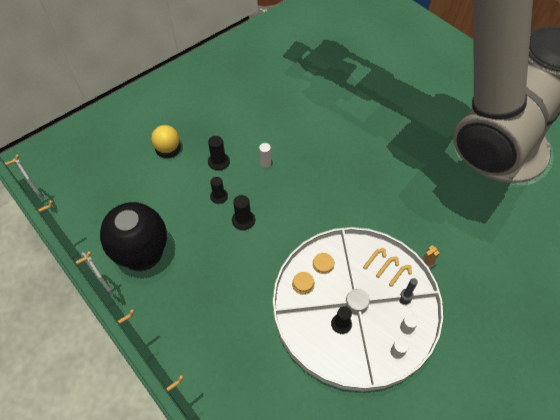

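The three loose grips show in top at about (303,193), (335,193) and (366,214). The middle one looks smallest (scene (218,188)). The carousel centre is at top (186,204), the pointer at (174,275) and the post near (160,233). I'll enlarge to get exact pixels.

Run:
```python
import cv2,numpy as np
t=cv2.imread("pics/top0.png");s=cv2.imread("pics/scene0.png")
r=lambda a,w,h:cv2.resize(a,(w,h),interpolation=cv2.INTER_CUBIC)
a=r(t[140:290,115:265],600,600); cv2.imwrite("pics/c1.png",a)
b=r(t[165:265,285:425],800,571); cv2.imwrite("pics/c2.png",r(t[165:265,285:385],400,400))
sc=r(s[120:240,190:290],400,480)
o=np.zeros((480,800,3),np.uint8);o[:400,:400]=r(t[165:265,285:385],400,400);o[:,400:]=sc;cv2.imwrite("pics/c2.png",o)
```

```text
(no output)
```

View pics/c1.png

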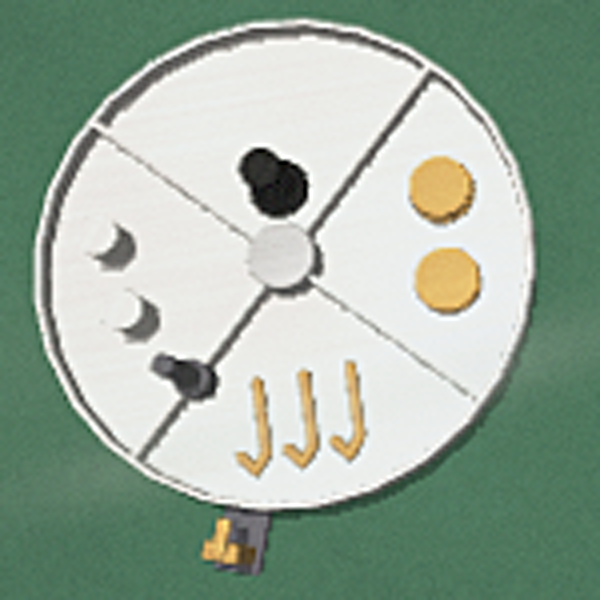

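View pics/c2.png

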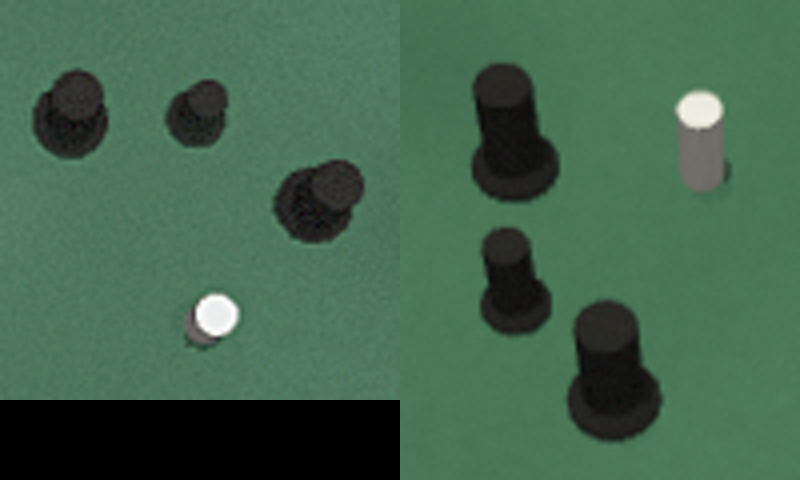

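c1 (×4) shows the hub at (282,257), post top at (163,365), partner grip top at (261,167), divider ends at (95,125)/(475,398) and (432,70)/(140,460), and the brass pointer tip at ~(230,540). In c2, the small grip's top is at (207,98) in the top view and (507,246) in the scene view. The cylinder top is at (217,315).

```bash
cat > h.py <<'E'
import numpy as np
from plant import sensors, imaging
from scipy.spatial.transform import Rotation as R
def ray(n,u,v,obs=None):
    c=imaging.calibration(n)
    d=np.array([(u-c["cx"])/c["fx"],(v-c["cy"])/c["fy"],1.])
    if n=="wrist":
        T=np.eye(4);T[:3,:3]=R.from_euler("xyz",obs["tcp_rot"]).as_matrix();T[:3,3]=obs["tool_pos"];T=T@np.array(c["hand_eye"])
    else: T=np.linalg.inv(c["world_to_cam"])
    return T[:3,3],T[:3,:3]@d
def atz(n,u,v,z,obs=None):
    p,d=ray(n,u,v,obs);return (p+d*(z-p[2])/d[2])[:2]
E
python3 - <<'E'
from h import *
import numpy as np
f=lambda x,y:(115+x/4-.4,140+y/4-.4)
g=lambda x,y:(285+x/4-.4,165+y/4-.4)
s=lambda x,y:(190+(x-400)/4-.4,120+y/4-.4)
P=lambda l,n,uv,z:print(l,n,np.round(atz(n,*uv,z),1))
for q in[(95,125),(475,398),(432,70),(140,460)]:P("div","top",f(*q),46)
for q in[(37,260),(535,260),(282,20),(282,510)]:P("rim","top",f(*q),46)
P("post","top",f(163,365),110);P("post","scene",(413,283),110)
P("partner","top",f(261,167),86);P("partner","scene",(345,313),86)
P("pointer","top",f(229,540),61);P("pointer","scene",(432,250),61)
P("grip","top",g(207,98),60);P("grip","scene",s(507,246),60);P("gripfoot","top",g(196,117),4);P("gripfoot","scene",s(516,306),4)
P("A","top",g(78,95),75);P("Afoot","top",g(70,121),5);P("B","top",g(337,185),75);P("Bfoot","top",g(313,205),5)
P("cyl","top",g(217,315),60);P("cyl","scene",s(700,109),60)
P("jack","top",(408,189),37);P("jack","scene",(166,138),37)
E
```

```text
div top [640.4 192.2]
div top [468.  -62.2]
div top [682.1 -25.1]
div top [424.7 145.3]
rim top [550.4 221.6]
rim top [557.1 -96.8]
rim top [714.4  75.2]
rim top [395.8  54.6]
post top [476.5 115.9]
post scene [483.8 118.7]
partner top [604.3  72.1]
partner scene [607.5  75.2]
pointer top [376.4  82.3]
pointer scene [378.1  87.8]
grip top [ 599.  -319.2]
grip scene [ 601.1 -319.3]
gripfoot top [ 599.4 -319.9]
gripfoot scene [ 602.3 -318.9]
A top [ 595.6 -236.7]
Afoot top [ 594.7 -235.9]
B top [ 541.8 -396.7]
Bfoot top [ 541.4 -396.4]
cyl top [ 461.6 -324.5]
cyl scene [ 463.7 -324.7]
jack top [ 608.7 -507.6]
jack scene [ 608.8 -506.1]
```

```bash
cat >> h.py <<'E'
def inc(cmd,yaw,tgts):
    "world targets (x,y,z,yaw) -> tool shift mm, spin deg, from commanded pose cmd,yaw (tool down)"
    c,s=np.cos(yaw),np.sin(yaw);A=np.array([[c,s,0],[s,-c,0],[0,0,-1]])
    for t in tgts:
        d=A.T@(np.array(t[:3])-cmd);print(np.round(d,1).tolist(),round(float(-np.degrees(t[3]-yaw)),1))
E
python3 - <<'E'
from h import *
o=sensors.get_obs();print(o["tcp_rot"])
inc([165.07,-498.394,226.741],o["tcp_rot"][2],[(400,-250,230,-.1),(480,117,200,-.6)])
E
```

```text
[-3.14046023e+00 -1.43492677e-04  3.19848554e-01]
[301.1, -161.9, -3.3] 24.1
[492.5, -485.2, 26.7] 52.7
```

arm_command:
  increments: [0,301,-162,-3,24,0,301,-162,-3,24,0,301,-162,-3,24,0,301,-162,-3,24,0,301,-162,-3,24,0,301,-162,-3,24,0,301,-162,-3,24,0,492,-485,27,53,0,492,-485,27,53,0,492,-485,27,53,0,492,-485,27,53,0,492,-485,27,53,0,492,-485,27,53,0,492,-485,27,53,0,492,-485,27,53,0,492,-485,27,53]

```text
time: 2.15
tool_pos: [479.5, 115.3, 199.6]
tcp_rot: [3.141, 0.0, -0.606]
contact_force: [0.1, 0.1, -0.5]
grip_width: 91.4
```

Run:
```python
from h import *
import cv2
o=sensors.get_obs();print(o["time"],o["tool_pos"],o["tcp_rot"],o["joint_positions"],o["contact_force"])
cv2.imwrite("pics/w1.png",imaging.capture("wrist"))
```

```text
2.15 [479.54715201 115.27141271 199.56590585] [ 3.14069227e+00  1.61778128e-06 -6.06209779e-01] [ 8.08229179e-02  3.09351173e-01  1.65173543e+00 -7.51436880e-04
  1.18107847e+00  2.25811471e+00] [ 0.09126872  0.11681022 -0.51696441]
```

View pics/w1.png

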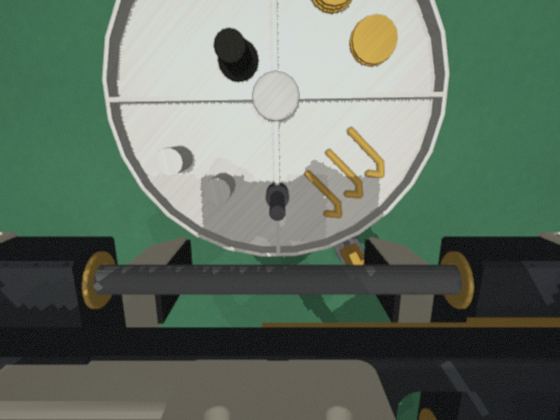

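The wrist view shows the post top at about (278,212), divider ends at (113,100) and (443,95), the lower divider end at (279,247), the hub at (276,96) and the pointer at (350,255).

Run:
```python
from h import *
o=sensors.get_obs()
for l,u,v,z in[("post",278,212,110),("L",113,100,46),("R",443,95,46),("B",279,247,46),("hub",276,96,50),("pointer",352,256,61),("partner",229,43,86)]:
    print(l,np.round(atz("wrist",u,v,z,o),1))
```

```text
post [480.1 114.5]
L [642.5 188.8]
R [470.8 -65.6]
B [434.2 145.1]
hub [558.3  62.3]
pointer [389.3  87.1]
partner [608.6  71.7]
```

arm_command:
  increments: [0,1,1,40,0,0,1,1,80,0,0,1,1,110,0,0,1,1,128,0,0,1,1,128,0,1,1,1,128,0,1,1,1,128,0,1,1,1,128,0,1,1,1,128,0,1,1,1,128,0,1,1,1,128,0,1,1,1,128,0,1,1,1,128,0]

```text
time: 3.82
tool_pos: [479.9, 115.3, 71.7]
tcp_rot: [3.141, 0.0, -0.605]
contact_force: [-0.1, 0.7, 0.3]
grip_width: 16.3
```

Run:
```python
from h import *
y=-.605;cmd=np.array([479.6+.822-.569,116.7-.569-.822,199.7-128]);print(cmd,sensors.get_obs()["tool_pos"])
C=np.array([557,62]);v=cmd[:2]-C;print(np.hypot(*v),np.degrees(np.arctan2(v[1],v[0])))
T=[]
for k in range(1,24):
    a=np.radians(7*k);c,s=np.cos(a),np.sin(a)
    T.append((*(C+[c*v[0]-s*v[1],s*v[0]+c*v[1]]),cmd[2],y+a))
inc(cmd,y,T[:20])
```

```text
[479.853 115.309  71.7  ] [479.87579045 115.29052509  71.65168156]
93.77371214791488 145.3553143128577
[0.7, 11.4, 0.0] -7.0
[2.8, 22.7, 0.0] -14.0
[6.2, 33.6, 0.0] -21.0
[11.0, 44.0, 0.0] -28.0
[17.0, 53.8, 0.0] -35.0
[24.1, 62.7, 0.0] -42.0
[32.3, 70.8, 0.0] -49.0
[41.4, 77.7, 0.0] -56.0
[51.2, 83.5, 0.0] -63.0
[61.7, 88.1, 0.0] -70.0
[72.7, 91.3, 0.0] -77.0
[84.0, 93.2, 0.0] -84.0
[95.4, 93.7, 0.0] -91.0
[106.9, 92.8, 0.0] -98.0
[118.1, 90.5, 0.0] -105.0
[128.9, 86.9, 0.0] -112.0
[139.3, 82.0, 0.0] -119.0
[148.9, 75.8, 0.0] -126.0
[157.8, 68.5, 0.0] -133.0
[165.6, 60.2, 0.0] -140.0
```

arm_command:
  increments: [1,0,0,0,0,1,0,0,0,0,1,1,11,0,-7,1,3,23,0,-14,1,6,34,0,-21,1,11,44,0,-28,1,17,54,0,-35,1,24,63,0,-42,1,24,63,0,-42]

```text
time: 4.95
tool_pos: [465.2, 49.1, 71.7]
tcp_rot: [3.141, -0.003, 0.128]
contact_force: [4.8, 0.0, -6.1]
grip_width: 12.9
```

arm_command:
  increments: [1,1,11,0,-7,1,3,23,0,-14,1,6,34,0,-21,1,11,44,0,-28,1,17,54,0,-35,1,24,63,0,-42,1,32,71,0,-49,1,41,78,0,-56,1,51,83.5,0,-63,1,62,88,0,-70,1,73,91,0,-77,1,84,93,0,-84,1,95,94,0,-91,1,107,93,0,-98,1,118,90.5,0,-105,1,129,87,0,-112,1,139,82,0,-119,1,139,82,0,-119,1,139,82,0,-119]

```text
time: 7.32
tool_pos: [612.1, -13.2, 71.7]
tcp_rot: [3.141, -0.0, 2.203]
contact_force: [2.7, 4.2, -0.1]
grip_width: 13.3
```

Run:
```python
from h import *
import cv2
o=sensors.get_obs();print(o["joint_positions"],o["tcp_rot"])
t=imaging.capture("top");cv2.imwrite("pics/c3.png",cv2.resize(t[140:290,115:265],(600,600),interpolation=cv2.INTER_CUBIC))
```

```text
[-1.46976933e-01  6.50412150e-01  1.46355500e+00  7.68827765e-04
  1.02752084e+00 -7.80011126e-01] [ 3.14105546e+00 -3.94383623e-04  2.20343322e+00]
```

View pics/c3.png

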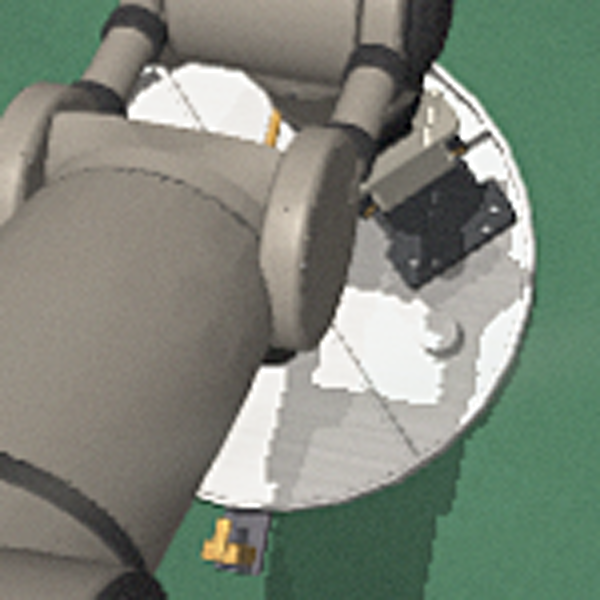

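arm_command:
  increments: [0,0,0,0,0,0,0,0,0,0,0,0,0,0,0,0,0,0,0,0,0,0,0,0,0,0,0,0,-40,0,0,0,0,-100,0,0,0,0,-158,0,0,0,0,-158,0,0,0,0,-158,0]

```text
time: 8.62
tool_pos: [611.7, -13.8, 229.2]
tcp_rot: [-3.141, -0.0, 2.205]
contact_force: [-0.1, -0.5, -1.5]
grip_width: 91.7
```

Run:
```python
from h import *
o=sensors.get_obs();print(o["tool_pos"],o["tcp_rot"],o["grip_width"],o["contact_force"])
inc(o["tool_pos"],o["tcp_rot"][2],[(600,-319,180,np.radians(73.5))])
```

```text
[611.71132248 -13.75519631 229.22360843] [-3.14097766e+00 -3.67418895e-04  2.20473715e+00] 91.66557024582008 [-0.09242829 -0.52474275 -1.50991173]
[-239.0, -190.2, 49.2] 52.8
```

arm_command:
  increments: [0,-239,-190,49,53,0,-239,-190,49,53,0,-239,-190,49,53,0,-239,-190,49,53,0,-239,-190,49,53,0,-239,-190,49,53,0,-239,-190,49,53,0,-239,-190,49,53,0,-239,-190,49,53]

```text
time: 9.75
tool_pos: [601.1, -317.5, 181.1]
tcp_rot: [3.141, 0.0, 1.282]
contact_force: [-0.3, 0.1, 0.1]
grip_width: 91.6
```

Run:
```python
from h import *
import cv2
o=sensors.get_obs();print(o["tool_pos"],o["tcp_rot"])
w=imaging.capture("wrist");t=imaging.capture("top");cv2.imwrite("pics/t4.png",t)
p=np.zeros((600,800,3),np.uint8);p[:420,:560]=w
p[:,560:]=0
tc=cv2.resize(t[140:290,115:265],(600,600),interpolation=cv2.INTER_CUBIC)
cv2.imwrite("pics/w4.png",w);cv2.imwrite("pics/c4.png",tc)
```

```text
[ 601.05715971 -317.47865235  181.075219  ] [3.14131609e+00 8.36811329e-05 1.28197756e+00]
```

View pics/w4.png

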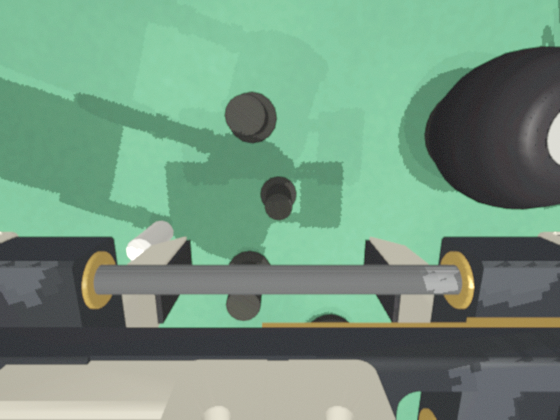

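View pics/c4.png

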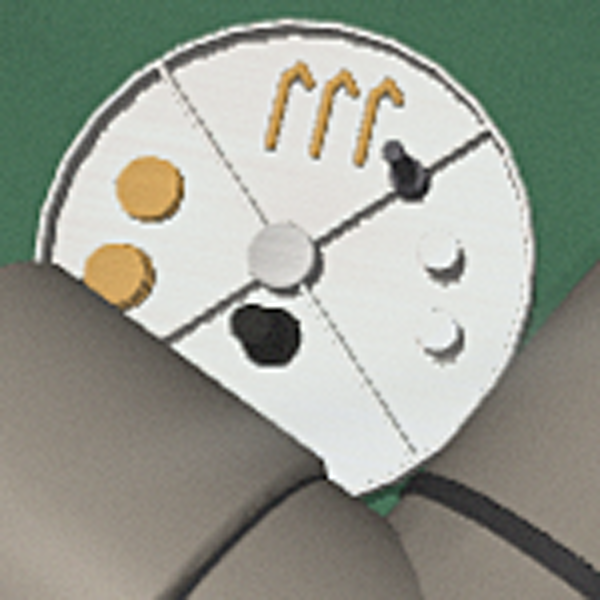

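The wrist view shows the small grip's top at about (278,206) and its foot around (278,193). The larger grips are at (249,117) and (245,280). In the top crop, the bin divider ends are at (163,68), (418,455) and (490,133), and the partner top is at ~(248,325).

Run:
```python
from h import *
o=sensors.get_obs()
print("grip",atz("wrist",278,206,60,o),"foot",atz("wrist",278,193,5,o))
f=lambda x,y:(115+x/4-.4,140+y/4-.4)
a=atz("top",*f(163,68),46);b=atz("top",*f(418,455),46);c=atz("top",*f(490,133),46);print(a,b,c,(a+b)/2)
print("angle div",np.degrees(np.arctan2(*(b-a)[::-1])))
print("partner",atz("top",*f(248,325),86))
yaw=o["tcp_rot"][2]
print("yaw",np.degrees(yaw));inc(o["tool_pos"],yaw,[(600,-319,25,yaw)])
```

```text
grip [ 601.3841395  -320.85259412] foot [ 601.74650254 -320.24873958]
[679.90586942 150.94088762] [431.60743629 -28.12863173] [640.30304674 -64.70851941] [555.75665285  61.40612794]
angle div -144.20135988399338
partner [505.12653802  73.39117805]
yaw 73.41331384336101
[-1.3, -0.6, 156.2] -0.0
```

arm_command:
  increments: [0,-1,1,50,0,0,-1,1,100,0,0,-1,1,135,0,0,-1,1,155,0,0,-1,1,155,0,1,-1,1,155,0,1,-1,1,155,0,1,-1,1,155,0,1,-1,1,155,0,1,-1,1,155,0,1,-1,1,155,0,1,-1,1,155,0,1,-1,1,155,0,1,-1,1,155,0,1,-1,1,155,0]

```text
time: 11.72
tool_pos: [601.2, -320.1, 25.6]
tcp_rot: [-3.141, 0.0, 1.28]
contact_force: [0.8, -0.7, -0.4]
grip_width: 24.9
```

arm_command:
  increments: [1,0,0,-20,0,1,0,0,-60,0,1,0,0,-110,0,1,0,0,-155,0,1,0,0,-155,0,1,0,0,-155,0]

```text
time: 12.48
tool_pos: [601.0, -319.9, 181.0]
tcp_rot: [-3.142, 0.0, 1.28]
contact_force: [-0.2, -0.5, -1.1]
grip_width: 25.4
```

Run:
```python
from h import *
o=sensors.get_obs();print(o["tool_pos"],o["tcp_rot"],o["grip_width"],o["contact_force"])
inc(o["tool_pos"],o["tcp_rot"][2],[(446,79,180,np.radians(171))])
```

```text
[ 600.97880326 -319.91123964  181.01538694] [-3.14154537e+00  5.08769921e-05  1.27977187e+00] 25.378785278594684 [-0.18542664 -0.52851923 -1.11683671]
[337.7, -262.9, 1.0] -97.7
```

arm_command:
  increments: [1,28,-22,0,-8,1,56,-44,0,-16,1,84,-66,0,-24,1,113,-88,0,-33,1,141,-110,0,-41,1,169,-131,0,-49,1,197,-153,0,-57,1,225,-175,0,-65,1,253,-197,0,-73,1,281,-219,0,-81,1,310,-241,0,-90,1,338,-263,0,-98,1,338,-263,0,-98,1,338,-263,0,-98,1,338,-263,0,-98]

```text
time: 14.35
tool_pos: [446.5, 78.3, 180.3]
tcp_rot: [-3.141, -0.001, 2.988]
contact_force: [-0.0, -0.9, -0.7]
grip_width: 25.5
```

Run:
```python
from h import *
import cv2
o=sensors.get_obs();print(o["tool_pos"],o["tcp_rot"],o["grip_width"],o["contact_force"])
w=imaging.capture("wrist");s=imaging.capture("scene")
p=np.hstack([cv2.resize(w[:260],(400,186)),cv2.resize(s[150:400,240:480],(400,417))[:186]])
cv2.imwrite("pics/p5.png",np.vstack([cv2.resize(w[:300],(560,300)),cv2.resize(s[200:400,250:480],(560,487))[:300]]))
```

```text
[446.516247    78.34502351 180.33164084] [-3.14122687e+00 -6.32869491e-04  2.98822157e+00] 25.54831974532951 [-0.02014059 -0.92799978 -0.74141487]
```

View pics/p5.png

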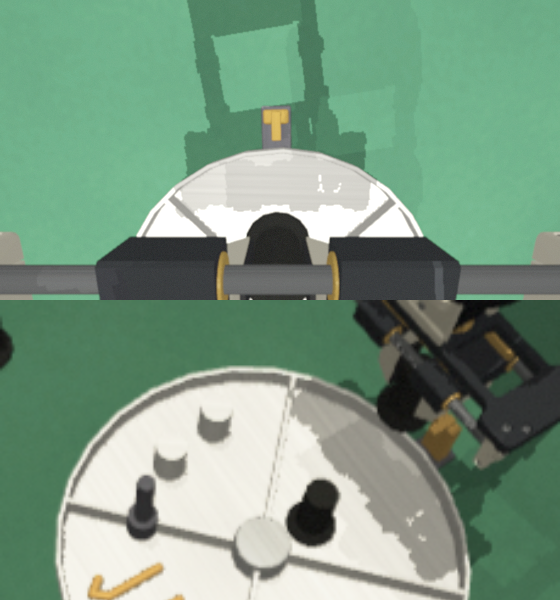

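The view looks straight: the pointer is at column 277, the dividers are symmetric about ~281, and the grip hangs upright in the jaws. Lowering now.

arm_command:
  increments: [1,0,0,40,0,1,0,0,80,0,1,0,0,105,0,1,0,0,118,0,1,0,0,124,0,1,0,0,127,0,1,0,0,128,0,1,0,0,128,0]

```text
time: 15.45
tool_pos: [446.7, 79.1, 53.1]
tcp_rot: [3.142, 0.001, 2.99]
contact_force: [-0.4, -0.6, -0.8]
grip_width: 25.5
```

arm_command:
  increments: [1,0,0,0.5,0,1,0,0,1,0,1,0,0,1,0,1,0,0,1,0]

```text
time: 15.95
tool_pos: [446.4, 79.1, 51.7]
tcp_rot: [-3.142, 0.0, 2.99]
contact_force: [0.1, -0.1, -2.0]
grip_width: 25.5
```

arm_command:
  increments: [1,0,0,0.5,0,1,0,0,0.5,0,1,0,0,0.5,0]

```text
time: 16.32
tool_pos: [446.4, 79.1, 51.5]
tcp_rot: [-3.141, 0.0, 2.99]
contact_force: [-2.3, -1.1, 6.2]
grip_width: 25.3
```

Contact is felt (6 N upward). Next I open the gripper, lift straight up, and back away.

arm_command:
  increments: [0,0,0,0,0,0,0,0,0,0,0,0,0,0,0,0,0,0,0,0,0,0,0,0,0,0,0,0,0,0,0,0,0,0,0,0,0,0,-30,0,0,0,0,-80,0,0,0,0,-140,0,0,0,0,-180,0,0,0,0,-180,0,0,0,120,-180,0,0,0,240,-180,0,0,0,240,-180,0,0,0,240,-180,0,0,0,240,-180,0,0,0,240,-180,0]

```text
time: 18.58
tool_pos: [481.9, 315.9, 229.6]
tcp_rot: [-3.139, -0.002, 2.991]
contact_force: [-0.6, -1.1, 0.2]
grip_width: 92.0
```

Run:
```python
from h import *
import cv2
o=sensors.get_obs();print(o["tool_pos"],o["grip_width"],o["contact_force"])
t=imaging.capture("top");s=imaging.capture("scene")
p=np.hstack([cv2.resize(t[140:290,115:265],(400,400),interpolation=cv2.INTER_CUBIC),cv2.resize(s[100:420,125:445],(400,400))])
cv2.imwrite("pics/p6.png",p);cv2.imwrite("pics/t6.png",t)
```

```text
[481.87701601 315.88962044 229.6174251 ] 92.04828257739146 [-0.55240758 -1.08186763  0.18338696]
```

View pics/p6.png

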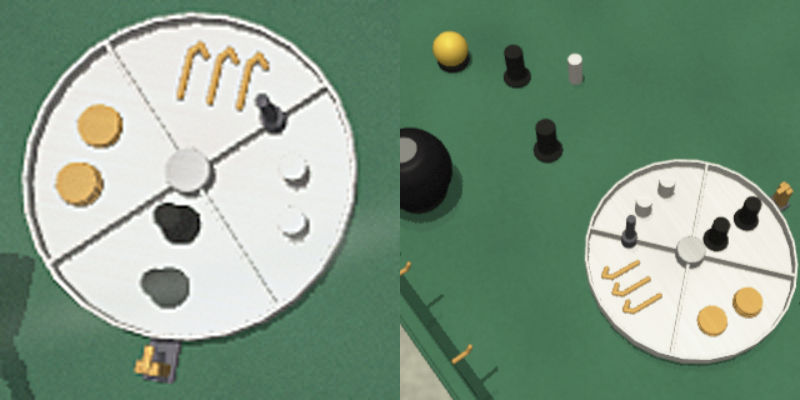

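The picture shows both grips in one bin: partner at left crop (177,220), placed grip at (165,287), upright in both views. The pointer is in line with them at (152,360), and the jack and cylinder look undisturbed. One numeric check before handing in.

Run:
```python
from h import *
f=lambda x,y:(115+x*.375-.4,140+y*.375-.4)
a,b,c,d=[atz("top",*f(*q),46) for q in[(108,42),(277,301),(328,88),(50,264)]]
g=lambda v:np.degrees(np.arctan2(v[1],v[0]))%360
C=(a+b+c+d)/4;print(C,"bin",g(b-a)-45,g(d-c)+45,"pointer",g(atz("top",*f(150,360),61)-C))
from plant import ticket;print(ticket.close_job())
```

```text
[555.46908515  62.22380213] bin 170.54884446028214 169.7442165325765 pointer 172.832910786484
the job is handed in; nothing more can be done
None
```

I turned the carousel about 160° by its post, so the bin with the rubber grip is at the brass pointer. I then stood the smallest loose grip in that bin beside its partner, let go, and moved the arm clear. The job was handed in at about 18.7 s, and no verdict was reported.

- **Bin position:** the last images put the bin's centre line at about 170°, with the pointer at about 172 to 173°. That is 2 to 3° off, within the 11° allowed. The different views of the pointer and axis disagreed by about 2°.
- **Placed grip:** it looks upright on the floor of the bin in both the top and scene views. I judged this by eye and did not measure its tilt. I felt about 6 N of floor contact just before opening the gripper.
- **Bystanders:** the jack and the aluminium cylinder look undisturbed in the last picture. I did not re-measure their positions, but the fingers went nowhere near them.
- **Robot:** the gripper is open and clear of everything, and the force reading is near zero. No check failed.

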